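# Switch on the guarded germicidal lamp

### The arm

A 6-joint arm with a two-finger parallel gripper is mounted at the origin on a cart in front of the work surface, level with it; the furniture and walls round the work are solid. World frame = base frame: x ahead of the robot, y to its left, z up, the work surface at z = 0. Lengths are in mm, angles in rad, forces in N, time in s.
With the tool pointing down it reaches from about 250 to 725 mm from the base axis. Payload 4 kg.
Tool frame: the origin (TCP) lies midway between the tips of the shut fingers; the grasp point (between the pads) lies 19 mm behind it; z points along the fingers, y is the line along which they close (so a half turn about z gives the same grasp; the last joint's range is limited). The gripper opens to 85 mm and grips with 20 to 120 N. Pads are 22 mm wide; open, the fingers measure 114 mm over their backs; the gripper's body (76 mm by 85 mm) begins 54 mm behind the grasp point. The pads swing forward as they close: fully open they stand 13 mm farther back than shut.
Start: joints at [1.278, 0.241, 0.005, 1.335, 0, 1.571], TCP at [144.315, 478.72, 231.306] pointing down, gripper open.
Joint ranges: [-2.72, 2.72], [-1.05, 1.87], [-1.09, 1.28], [-1.99, 2.15], [-1.42, 1.44], [-3.14, 3.14]. Speed limits (rad/s): [2.79, 2.79, 3.14, 3.14, 3.14, 3.14].

### API

Orientations are given as a unit quaternion [w, x, y, z].
In Python, from bench import * gives the robot as it stands. Calls block until the motion is done:
- move_to(position, orientation): joint-space move of the TCP to a pose.
- move_l(position, max_speed=150, frame=None, force_limit=None): straight line of the TCP; frame=None keeps the orientation; max_speed is the mean speed in mm/s. With force_limit (N) it stops when the force on the tool has changed by that much, and returns True; else False.
- move_joints(angles): joint-space move.
- open_gripper() and clamp(): open the fingers fully, or close them until they stop; the grip force is fixed at half the most.
- pause(seconds).
- inverse_kinematics(position, orientation): joint angles nearest the present ones, or None.
- get_obs(): the state.
- capture(name): name is "scene" or "top" or "wrist"; returns the picture (400x640x3 uint8, red, green, blue); there is no depth.
- camera_model(name): a dict with "mtx" (3x3 intrinsics, pixels), "k1" (the pictures are not rectified: a ray, as slopes to the right and down, at radius r is drawn at 1 + k1 r^2 times it, then the intrinsics apply), "rvec" (rotation vector, rad) and "tvec" (3), from world to camera coordinates, as OpenCV has them; the wrist camera has in their place "tool_from_camera" (4x4, takes a point from camera to tool coordinates, whose origin is the TCP and whose axes are the flange's). Camera axes: x right, y down, z forward; pixel columns grow to the right and rows downward; lengths in mm; the calibration is good to about 2 mm. A picture is of the moment at which its call begins: read the wrist's pose just before it. camera_model takes no time and is no camera call.
A pose or a line that the arm cannot do raises PlanningError and nothing moves.
- job_done(): hands the job in; it is judged then, once.
The state is a dict: "t": time; "joint_pos": joint angles; "dq": joint speeds; "joint_torque": joint torques, N m; "eef_pos": TCP position; "tcp_rot": TCP orientation; "contact_force": force on the tool from outside, world axes, zero at the start; "moment": the same for the moment, N m; "width": opening from 0.0 (shut) to 1.0 (fully open); "grip_force": force on a finger pad.
Only numpy, scipy, OpenCV 4.12 (cv2) and the standard library are available. Lean on these libraries where they do the work, as an engineer would, in place of code of your own. Each camera call takes 0.05 s, during which the arm holds its last target. There are 200 camera calls.

### The job

Everyone has left the laboratory: switch on the germicidal lamp at the switch box on the bench. Lift the sprung steel guard with the back of a finger, push the toggle beneath it over to its far (on) position, then draw back so that the guard drops shut over it. Grasp nothing, be gentle with guard and toggle, do not shove or lift the box, and leave the uncovered toggle and the things around alone.

Things in the scene. Friction and masses are not known exactly. Their poses are not given: they have to be found in the camera images.
- switch_box: White sheet-steel switch box with an aluminium top panel, 140 mm deep (x) by 220 mm wide (y), standing loose on four rubber feet, 2.3 to 3.4 kg. Origin: centre of its underside. Its x axis points from its front (robot side) to its back, y to its left, z up. The flat, level top panel is 62 mm above the origin.
- guard_hinge (a point): Middle of the guard's hinge line, which runs along the box's y axis in the rear half of the panel, 5 mm above it, at (35, -35, 67) mm in the box frame. The guard's and the covered toggle's common centre line runs through it along the box's x axis.
- guard_lip (a point): Middle of the rolled front edge (52 mm long) of the guard's upturned finger lip; turns with the guard. Guard shut: 57 mm in front of the hinge line (box -x), 37 mm above the panel. Below the edge the lip runs steeply down to a bend 48 mm in front of the hinge line, 22 mm above the panel: a fingertip tilted forward gets under it and lifts; a level push against the lip only jams it.
- guard (a joint): Guard angle (rad): 0 shut, 1.45 fully lifted, the lip rising up and back. Bent steel strap, 60 g, 52 mm wide, bridging the toggle with open sides; flat top 34 mm above the panel, 1 to 34 mm in front of the hinge line; sheet 2 mm. About 1 N at the lip lifts it. A light spring and its weight shut it from any angle once let go; it never stays open, but rides on a finger that reaches under it.
- uv_toggle (a joint): Covered toggle (rad): 0 off, leaning 0.4 to the box's front; 0.8 on, leaning 0.4 to its back. Snaps to the nearer end from its middle, 0.4; takes about 4 N near its tip, 6 N half-way down. Steel bat 29 mm long, 8 mm thick near its end. Pivot on the guard's centre line, 20 mm in front of the hinge line, 2 mm above the panel; bushing 13 mm thick, 6 mm high.
- uv_toggle_tip (a point): End of the covered toggle's bat: off 31 mm in front of the hinge line, on 9 mm in front of it, 29 mm above the panel. Push its side below this end, not its end.
- light_toggle (a joint): Angle of the uncovered toggle of the room light, the same bat, standing alone 100 mm to the left (box +y) of the guarded one: 0 off as found. Leave it alone.
- vial: Small dark reagent vial with white cap, 33 mm across, 73 mm tall, standing to the right of the switch box. Origin at the centre of its underside. Leave it alone.
- dropper_bottle: Small dropper bottle with white cap, 25 mm across, 66 mm tall, standing to the left of the switch box. Origin at the centre of its underside. Leave it alone.
- reagent_bottle: Brown reagent bottle with a blue cap, 47 mm across, 98 mm tall, standing to the right behind the switch box. Origin at the centre of its underside. Leave it alone.
- marker: Marker pen, 128 mm long, 17 mm high, lying in front of the switch box. Origin at the centre of its underside. Leave it alone.
- timer: White bench timer, 62 x 66 mm, 18 mm high, lying farther to the right. Origin at the centre of its underside. Leave it alone.
- tweezers: Steel forceps, 125 mm long, 10 mm high, lying far to the right. Origin at the centre of its underside. Leave it alone.
- rinse_cup: Clear disposable cup, 66 mm across, 69 mm tall, standing far to the right. Origin at the centre of its underside. Leave it alone.

How it is judged (in metres and radians):
On the way, in this order (a step that is already met when the one before it is completed fails the run):
1. the guard is lifted by the fingers (more than 0.25 rad) while the toggle is still off (value of joint guard above 0.25 rad and value of joint uv_toggle below 0.4 rad and contact force between the fingers and guard above 0.05 N).
2. the toggle beneath is pushed over to on while the guard is up (value of joint uv_toggle above 0.65 rad and value of joint guard above 0.2 rad).
At the end, for the whole second after the job is handed in: The guard is shut (within 0.05 rad), the covered toggle is on (over 0.7 rad), the uncovered toggle is still off (under 0.1 rad) and the box stands within 20 mm of where it was (value of joint guard below 0.05 rad and value of joint uv_toggle above 0.7 rad and value of joint light_toggle below 0.1 rad and distance of switch_box from where it was at the start of the episode below 0.02 m); the robot touches nothing.
It fails at once if the switch box is shoved, lifted (more than 20 mm) or tipped (distance of switch_box from where it was at the start of the episode above 0.02 m or angle between switch_box's own z axis and vertical above 0.1 rad).
It fails at once if the uncovered toggle is moved (value of joint light_toggle above 0.3 rad).
It fails at once if the guard is pinched or forced (over 18 N) (contact force between the fingers and guard above 18 N).
It fails at once if the toggle is pinched or forced (over 18 N) (contact force between the fingers and uv_toggle above 18 N).
It fails at once if a thing standing around is knocked, pushed or lifted (more than 15 mm) (distance of any of vial, dropper_bottle, reagent_bottle, marker, timer, tweezers, rinse_cup from where it was at the start of the episode above 0.015 m).
It also fails if it takes over 45 s, if anything falls off the work surface, if the arm or the gripper's body presses on something with over 40 N, if the wrist force passes 120 N, or if a joint passes its speed limit or range.

## Working session

There is one attempt and no reset: what is moved stays moved. The work goes in short steps, each a Python script; the robot and the scene stay as the last script left them, time stands still between calls to the robot, and variables do not carry over. Pictures are saved under pics/ and viewed, at most 10 in all, crops included, and the job is handed in when it is done.

```bash
mkdir -p pics; ls; python3 - <<'E'
from bench import *
import cv2,numpy as np
for n in ("scene","top"):
    im=capture(n); cv2.imwrite(f"pics/{n}0.png",im[:,:,::-1]); m=camera_model(n); print(n,m)
    R=cv2.Rodrigues(np.array(m["rvec"],float))[0]; print("cam pos",-R.T@np.array(m["tvec"],float).ravel())
print(camera_model("wrist")); print(get_obs())
E
```

```text
pics
scene {'mtx': array([[416.9658877 ,   0.        , 320.48983274],
       [  0.        , 416.9658877 , 203.11635337],
       [  0.        ,   0.        ,   1.        ]]), 'k1': 0.004635000822438319, 'rvec': array([ 2.10484902, -1.3147668 ,  0.5093736 ]), 'tvec': array([-384.91041166,  396.38706731,  991.22599603])}
cam pos [-161.88600805 -497.62129299 1006.96259935]
top {'mtx': array([[456.9643264 ,   0.        , 314.8267502 ],
       [  0.        , 456.9643264 , 198.48628566],
       [  0.        ,   0.        ,   1.        ]]), 'k1': -0.03701688118000005, 'rvec': array([ 2.11775344, -2.15079262,  0.13030794]), 'tvec': array([-101.67267626,  587.67126395, 1427.0208103 ])}
cam pos [ 371.99158676 -144.51592762 1494.2625762 ]
{'mtx': array([[353.91142505,   0.        , 319.1968122 ],
       [  0.        , 353.91142505, 201.55922486],
       [  0.        ,   0.        ,   1.        ]]), 'k1': -0.0305898538203048, 'tool_from_camera': array([[-4.89878992e-04, -9.45455434e-01, -3.25751105e-01,
         8.44120804e+01],
       [ 9.99999875e-01, -4.32016961e-04, -2.49964302e-04,
        -
[... 179 characters left out ...]
0e+00]])}
{'t': 0.1, 'joint_pos': array([1.27800752e+00, 2.41346993e-01, 3.86285945e-03, 1.33519591e+00,
       1.38932994e-05, 1.57079393e+00]), 'dq': array([-0.00086137, -0.00044209,  0.00388879,  0.00015871, -0.0001039 ,
       -0.00043536]), 'joint_torque': array([ 3.20458412e-04, -3.73137653e+01,  2.53010452e+01,  1.08336448e-02,
        5.63916512e-05,  8.76373321e-06]), 'eef_pos': array([144.14541284, 478.18422369, 230.4987953 ]), 'tcp_rot': array([-1.44263948e-04,  1.45870816e-01,  9.89303198e-01, -9.30768035e-04]), 'contact_force': array([-0.25638927, -0.00915015, -0.48516261]), 'moment': array([ 0.0409156 , -0.01558389, -0.0470372 ]), 'grip_force': 0.0, 'width': 1.0017592198956853}
```

View pics/top0.png

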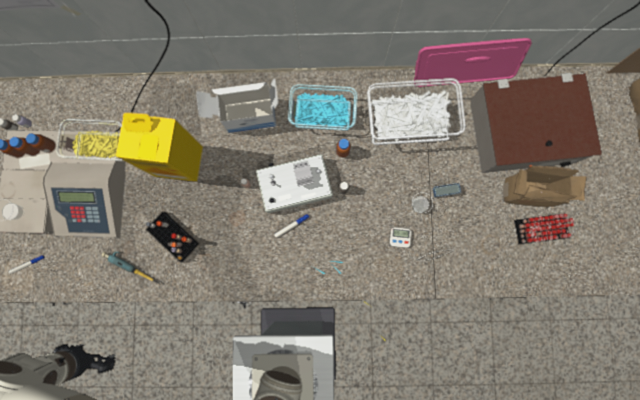

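View pics/scene0.png

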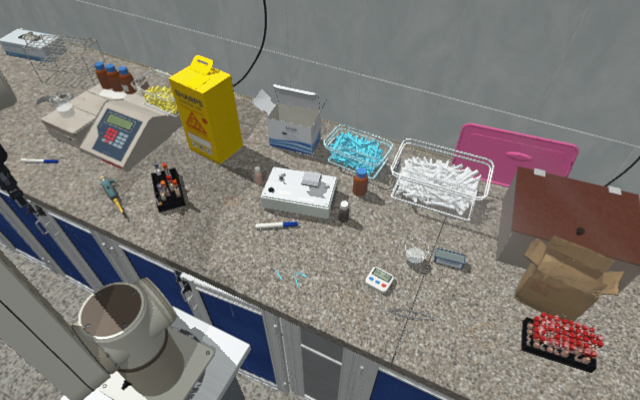

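The top view shows the white box centred near px (295,184), slightly turned, with the guard plate near (305,168) and the light toggle's black knob near (272,200). The vial is right of it at (345,186), the dropper bottle left at (246,182), the marker in front at (292,226), and the brown bottle at (343,146). The scene view agrees, with the box at (300,190). Next I'll find the box outline and take close wrist views from two places.

```bash
cat > h.py <<'E'
from bench import *
import cv2,numpy as np
from scipy.spatial.transform import Rotation as Ro
def cam(n,obs=None):
    m=camera_model(n)
    if n=="wrist":
        q=np.array(obs["tcp_rot"]); R=Ro.from_quat(q[[1,2,3,0]]).as_matrix()
        T=m["tool_from_camera"]; C=R@T[:3,3]+obs["eef_pos"]; Rc=R@T[:3,:3]   # cam->world
    else:
        Rw=cv2.Rodrigues(np.array(m["rvec"]))[0]; Rc=Rw.T; C=-Rc@np.ravel(m["tvec"])
    return dict(K=m["mtx"],k=m["k1"],R=Rc,C=C)
def ray(c,px):
    px=np.atleast_2d(np.asarray(px,float)); d=np.array([c["k"],0,0,0,0])
    n=cv2.undistortPoints(px[:,None],c["K"],d)[:,0]
    v=np.c_[n,np.ones(len(n))]@c["R"].T
    return v/np.linalg.norm(v,axis=1)[:,None]
def onz(c,px,z):
    v=ray(c,px); return c["C"]+v*((z-c["C"][2])/v[:,2])[:,None]
def proj(c,P):
    P=np.atleast_2d(np.asarray(P,float)); rv=cv2.Rodrigues(c["R"].T)[0]
    return cv2.projectPoints(P[:,None],rv,-c["R"].T@c["C"],c["K"],np.array([c["k"],0,0,0,0]))[0][:,0]
def tri(obs):  # list of (cam,px) -> point, residual
    A=np.zeros((3,3));b=np.zeros(3);L=[]
    for c,p in obs:
        v=ray(c,p)[0];M=np.eye(3)-np.outer(v,v);A+=M;b+=M@c["C"];L.append((M,c["C"]))
    X=np.linalg.solve(A,b); return X,max(np.linalg.norm(M@(X-C)) for M,C in L)
def quat(R): q=Ro.from_matrix(R).as_quat(); return q[[3,0,1,2]]
def down(yaw): # tool y at world angle yaw+90deg, tool x to robot
    return quat(np.column_stack([[-np.cos(yaw),-np.sin(yaw),0],[-np.sin(yaw),np.cos(yaw),0],[0,0,-1]]))
E
python3 - <<'E'
from h import *
im=cv2.imread("pics/top0.png"); hsv=cv2.cvtColor(im,cv2.COLOR_BGR2HSV)
m=((hsv[...,2]>190)&(hsv[...,1]<30)).astype(np.uint8); m[:,:240]=0;m[:,340:]=0;m[:150]=0;m[220:]=0
m=cv2.morphologyEx(m,cv2.MORPH_CLOSE,np.ones((3,3)))
cs=cv2.findContours(m,0,2)[0]; c=max(cs,key=cv2.contourArea); r=cv2.minAreaRect(c); print(r)
k=cam("top"); B=onz(k,cv2.boxPoints(r),62); print(B, np.linalg.norm(np.diff(B,axis=0),axis=1)); print(B.mean(0))
ctr=B.mean(0)
print(onz(k,[[345,186],[343,146],[292,226],[246,182]],60))
# look
for i,(dx,dy) in enumerate([(-40,30),(-40,-70)]):
    move_to([ctr[0]+dx,ctr[1]+dy,330],down(0)); pause(.3)
    o=get_obs(); cv2.imwrite(f"pics/w{i}.png",capture("wrist")[:,:,::-1]); np.savez(f"w{i}.npz",p=o["eef_pos"],q=o["tcp_rot"]); print(o["t"],o["eef_pos"],o["tcp_rot"])
E
```

```text
((293.0588684082031, 182.23529052734375), (41.231056213378906, 67.4249038696289), 75.96376037597656)
[[ 677.45289786   78.53729324   62.        ]
 [ 727.05334576 -132.29239344   62.        ]
 [ 596.34098264 -161.9689237    62.        ]
 [ 547.57732548   46.0029816    62.        ]] [216.58569025 134.03886869 213.61228348]
[637.10613794 -42.43026058  62.        ]
[[ 621.80594495 -207.74157257   60.        ]
 [ 752.80790373 -204.38500441   60.        ]
 [ 496.97364405  -38.06641398   60.        ]
 [ 640.56263451  108.755798     60.        ]]
2.8 [597.08350631 -11.90674652 330.02189314] [ 2.01256099e-05 -4.02112662e-04  9.99999919e-01  1.24771753e-05]
3.6333 [ 597.22235364 -111.32434915  330.14269841] [ 8.69133536e-05 -8.70822401e-04  9.99999617e-01  2.14296801e-05]
```

View pics/w0.png

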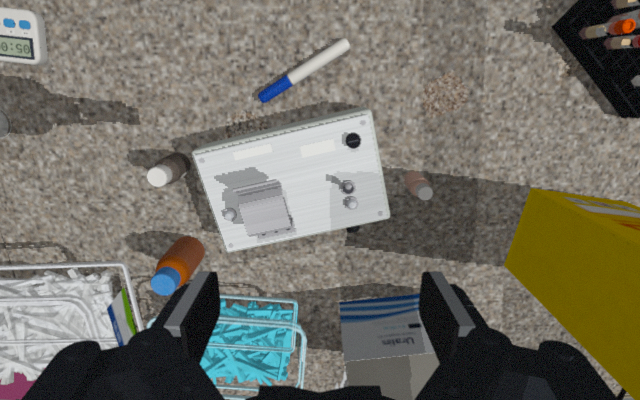

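View pics/w1.png

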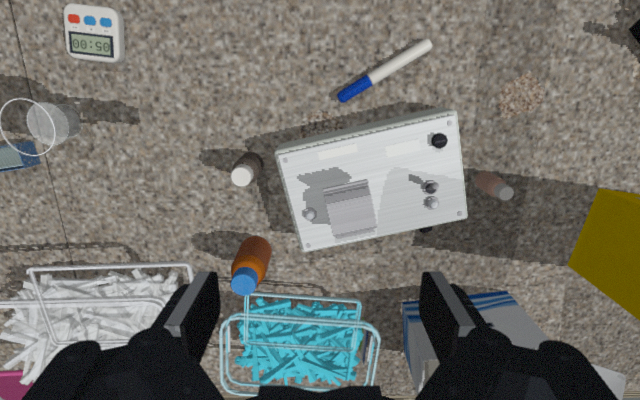

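Both wrist views show the box, with its front edge at the top of the picture. In w0 the panel corners are near (193,152), (372,111), (389,217) and (229,250), with the guard at (240–293, 183–238) and the light toggle at (348,188). In w1 the corners are (277,153), (456,111), (466,217) and (304,250), with the guard at (325–378, 180–240).

```bash
cat > m.py <<'E'
from h import *
def wc(i):
    z=np.load(f"w{i}.npz"); return cam("wrist",dict(eef_pos=z["p"],tcp_rot=z["q"]))
approx=[np.array([[193,152],[372,111],[389,217],[229,250]],float),np.array([[277,153],[456,111],[466,217],[304,250]],float)]
def corners(i):
    g=cv2.imread(f"pics/w{i}.png"); hsv=cv2.cvtColor(g,cv2.COLOR_BGR2HSV)
    m=((hsv[...,1]<28)&(hsv[...,2]>165)).astype(np.uint8)
    roi=np.zeros_like(m); cv2.fillConvexPoly(roi,approx[i].astype(int),1); roi=cv2.dilate(roi,np.ones((13,13))); m&=roi
    c=cv2.findContours(m,0,1)[0]; h=cv2.convexHull(max(c,key=cv2.contourArea))[:,0].astype(float)
    # dense hull -> line per side
    d=[]; H=np.r_[h,h[:1]]
    for a,b in zip(H[:-1],H[1:]):
        n=max(int(np.linalg.norm(b-a)),1); d+= [a+(b-a)*t/n for t in range(n)]
    d=np.array(d); L=[]; A=approx[i]
    for j in range(4):
        a,b=A[j],A[(j+1)%4]; u=(b-a)/np.linalg.norm(b-a); s=(d-a)@u/np.linalg.norm(b-a); e=abs((d-a)@[-u[1],u[0]])
        p=d[(s>.12)&(s<.88)&(e<7)]; v=cv2.fitLine(p.astype(np.float32),cv2.DIST_HUBER,0,.01,.01).ravel(); L.append(np.cross([v[2],v[3],1],[v[2]+v[0],v[3]+v[1],1]))
    out=[]
    for j in range(4):
        x=np.cross(L[j-1],L[j]); out.append(x[:2]/x[2])
    return np.array(out)
if __name__=="__main__":
    k=[wc(0),wc(1)]; C=[corners(0),corners(1)]; print(C[0].round(1).tolist(),C[1].round(1).tolist())
    X=[]
    for j in range(4):
        x,r=tri([(k[0],C[0][j]),(k[1],C[1][j])]); X.append(x); print(x.round(1),round(r,2))
    X=np.array(X); print("sides",np.linalg.norm(X-np.roll(X,-1,0),axis=1).round(1))
    for i in (0,1):
        P=onz(k[i],C[i],62); ce=P.mean(0); w=(P[1]-P[0])+(P[2]-P[3]); print(i,P[:,:2].round(1).tolist(),ce.round(1),"yaw",np.arctan2(-w[0],w[1]),np.linalg.norm(P-np.roll(P,-1,0),axis=1).round(1))
    g=cv2.imread("pics/w0.png")[165:260,200:300]; g1=cv2.imread("pics/w1.png")[165:260,285:385]
    cv2.imwrite("pics/crop.png",cv2.resize(np.hstack([g,g1]),None,fx=4,fy=4,interpolation=cv2.INTER_CUBIC))
E
python3 m.py
```

```text
[[191.0, 151.1], [372.9, 108.4], [390.3, 217.8], [226.0, 252.5]] [[275.3, 150.8], [456.6, 109.8], [467.3, 217.6], [302.6, 252.2]]
[ 591.8 -163.    60.1] 0.01
[544.9  51.3  42.8] 0.58
[679.4  78.9  51.3] 0.05
[ 724.  -132.7   60.7] 0.17
sides [220.1 137.5 216.5 135.7]
0 [[591.4, -162.3], [542.9, 48.5], [675.2, 76.6], [723.6, -132.4]] [633.3 -42.4  62. ] yaw 0.22659767062926128 [216.3 135.2 214.5 135.5]
1 [[591.4, -162.8], [544.0, 44.1], [675.1, 74.1], [723.2, -132.7]] [633.4 -44.3  62. ] yaw 0.22681028294774166 [212.2 134.5 212.3 135.2]
```

View pics/crop.png

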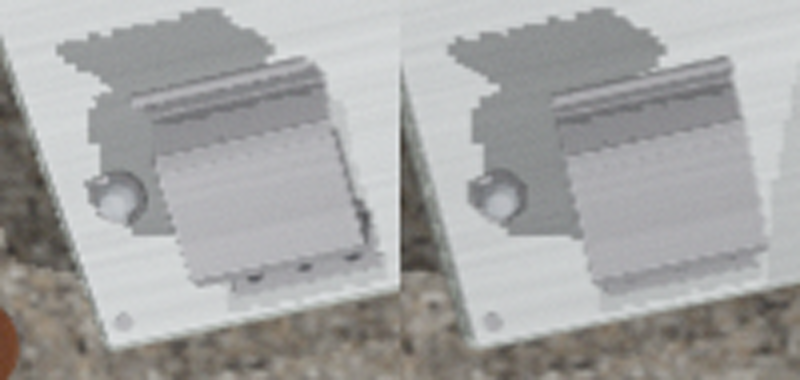

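```bash
python3 - <<'E'
from m import *
k=[wc(0),wc(1)]; yaw=.2267; R=Ro.from_euler('z',yaw).as_matrix(); O=np.array([633.3,-43.3,0])
pts={"lipR":((233.25,190.75),(323.25,190.75),99),"lipL":((277.5,180.5),(367.5,180),99),"frR":((239.25,204.25),(326.75,204.25),96),"frL":((283,195.5),(369.5,195.5),96),"bkR":((248.75,235.75),(335.75,237.5),96),"bkL":((292.5,226.75),(377,226.75),96)}
for n,(a,b,z) in pts.items():
    x,r=tri([(k[0],a),(k[1],b)]); bf=lambda p:((p-O)@R).round(1)
    print(n,"tri",bf(x),round(r,2),"z-plane",bf(onz(k[0],a,z)[0]),bf(onz(k[1],b,z)[0]))
E
```

```text
lipR tri [-18.9 -60.9  99.2] 0.09 z-plane [-18.9 -60.9  99. ] [-18.7 -60.9  99. ]
lipL tri [-18.5 -10.8  95. ] 0.22 z-plane [-19.3 -10.2  99. ] [-19.9 -11.1  99. ]
frR tri [ -0.6 -60.9  93.5] 0.08 z-plane [ -1.4 -60.1  96. ] [ -1.4 -60.8  96. ]
frL tri [  2.8 -11.1  85.5] 0.06 z-plane [-0.4 -9.3 96. ] [ -0.8 -11.9  96. ]
bkR tri [ 36.4 -58.8 103.7] 1.05 z-plane [ 38.3 -60.8  96. ] [ 41.  -59.4  96. ]
bkL tri [41.7 -9.6 88.6] 0.07 z-plane [38.7 -8.3 96. ] [ 38.4 -10.2  96. ]
```

The triangulated lip and guard-top corners match the text to about 2–3 mm: lip at x≈−19, y centre −35.7, z≈97–99 in the box frame. So the box frame is O=(633.3,−43.3), yaw 0.227. Next I'll shut the fingers, tilt the tool 40° forward with the camera on the upper side, hover in front of the lip and check.

```bash
cat > g.py <<'E'
from h import *
yaw=.2267; R=Ro.from_euler('z',yaw).as_matrix(); O=np.array([634.,-43.6,0]); E_=np.deg2rad(50)
s,c=np.sin(E_),np.cos(E_)
# tool axes in box frame: z fwd-down, x up-forward (camera side up)
TR=R@np.column_stack([[s,0,c],np.cross([c,0,-s],[s,0,c]),[c,0,-s]]); Q=quat(TR); HALF=11.
def tcp(x,h,y=-35.5):   # leading upper tip corner: x rel. hinge, h above panel
    return O+R@np.array([35+x-HALF*s,y,62+h-HALF*c])
def P(o): p=R.T@(np.array(o["eef_pos"])-O); return np.array([p[0]-35+HALF*s,p[1],p[2]-62+HALF*c]).round(1)
E
python3 - <<'E'
from g import *
for p in [(-110,90),(-75,19),(-50,19),(-42,45),(-17,23)]:
    q=inverse_kinematics(tcp(*p),Q); print(p,tcp(*p).round(0),None if q is None else np.round(q,2))
E
```

```text
(-110, 90) [561. -97. 145.] [-0.36  0.11 -0.67  0.18  0.37  2.67]
(-75, 19) [595. -89.  74.] [-0.32  0.3  -0.69 -0.04  0.34  2.71]
(-50, 19) [619. -83.  74.] [-0.29  0.33 -0.64 -0.03  0.32  2.73]
(-42, 45) [627. -82. 100.] [-0.28  0.29 -0.6   0.05  0.32  2.74]
(-17, 23) [651. -76.  78.] [-0.25  0.37 -0.57 -0.    0.3   2.76]
```

```bash
python3 - <<'E'
from g import *
clamp()
move_to(tcp(-110,170),Q); move_l(tcp(-100,75),max_speed=120); pause(.3)
o=get_obs(); print(o["t"],P(o),o["contact_force"].round(2),o["width"],o["joint_pos"].round(2))
a=capture("wrist")[:,:,::-1].copy(); b=capture("scene")[:,:,::-1]
cv2.imwrite("pics/h_raw.png",a)
k=cam("wrist",o); T=Ro.from_quat(np.array(o["tcp_rot"])[[1,2,3,0]]).as_matrix()
for t in [(11,-14,0),(11,14,0),(-11,-14,0),(-11,14,0)]:
    p=proj(k,o["eef_pos"]+T@np.array(t,float))[0]; print(t,p.round(0)); cv2.circle(a,tuple(int(v) for v in p.round()),2,(0,0,255),-1)
# predicted points: hinge mid, lip ends
for q in [(35,-35,67),(-22,-9,99),(-22,-61,99),(34,-9,96),(34,-61,96)]:
    p=proj(k,O+R@np.array(q,float))[0]; cv2.circle(a,tuple(int(v) for v in p.round()),2,(0,255,0),-1); print(q,p.round(0))
cs=cam("scene"); u=proj(cs,o["eef_pos"])[0].astype(int); print(u)
cr=cv2.resize(b[u[1]-60:u[1]+60,u[0]-80:u[0]+80],(640,480),interpolation=cv2.INTER_CUBIC); cv2.imwrite("pics/h_scene.png",cr)
cv2.imwrite("pics/h_wrist.png",a)
E
```

```text
8.125 [-99.7 -35.7  75.8] [-0.57  0.94  0.24] -0.003909627591681659 [-0.35  0.15 -0.67  0.13  0.36  2.68]
(11, -14, 0) [288. 251.]
(11, 14, 0) [351. 251.]
(-11, -14, 0) [289. 293.]
(-11, 14, 0) [349. 293.]
(35, -35, 67) [318. 139.]
(-22, -9, 99) [274. 195.]
(-22, -61, 99) [362. 195.]
(34, -9, 96) [279. 118.]
(34, -61, 96) [358. 118.]
[303 188]
```

View pics/h_wrist.png

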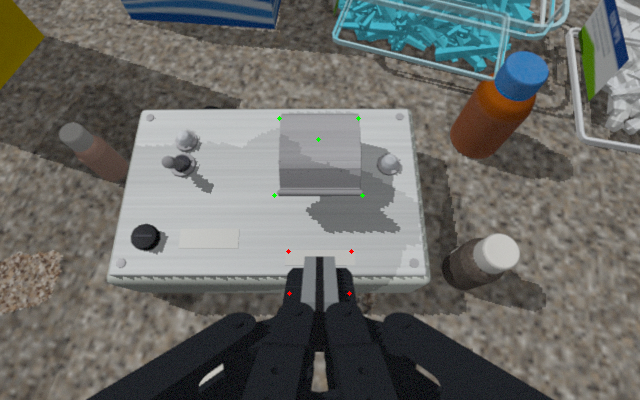

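View pics/h_scene.png

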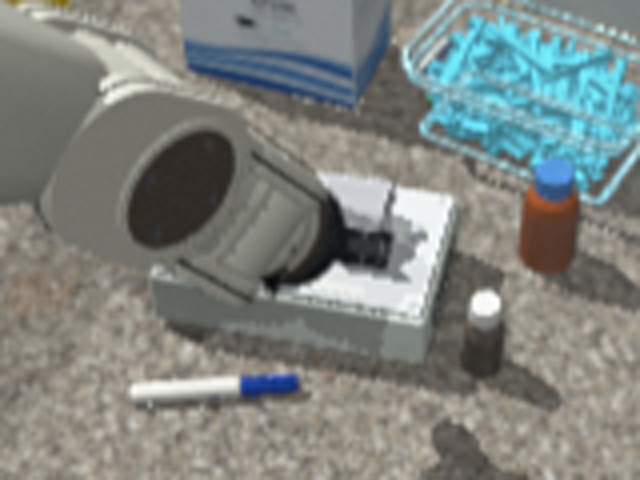

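The hover view shows the guard's lip at rows 190–195, cols 279–362, and its rear edge at row 113. That is 4–5 px beyond the prediction, so the box sits about 3 mm farther along its own x. The shut fingertips end at (303–336, 256), about 5 px behind the modelled corner. The scene crop shows the arm clear of everything. I'll correct for both and go under the lip.

```bash
sed -i 's/^yaw=.*/yaw=.2267; R=Ro.from_euler("z",yaw).as_matrix(); O=np.array([634.,-43.6,0])+R@[3,-.8,0]; E_=np.deg2rad(50)/; s/HALF=11./HALF=10./' g.py
python3 - <<'E'
from g import *
def go(x,h,v=40,f=None):
    hit=move_l(tcp(x,h),max_speed=v,force_limit=f); o=get_obs(); print((x,h),hit,round(o["t"],2),P(o),o["contact_force"].round(1)); return hit
go(-76,40,80)
if not go(-74,18,30,4):
    if not go(-52,18,25,5):
        pause(.2); print(get_obs()["contact_force"].round(2))
        go(-44,34,25,7)
        pause(.2); o=get_obs(); print(P(o),o["contact_force"].round(2))
a=capture("wrist"); cv2.imwrite("pics/lift.png",a[60:330,150:500,::-1])
E
```

```text
(-76, 40) False 8.93 [-76.1 -35.4  39.7] [0.3 0.6 0.4]
(-74, 18) False 9.81 [-73.9 -35.5  18.1] [-0.5  0.3 -0.2]
(-52, 18) False 10.84 [-52.2 -35.4  17.9] [-0.2  0.8 -0.2]
[-1.23 -0.33  0.38]
(-44, 34) False 11.91 [-44.  -35.5  33.9] [-0.5 -0.7  0.4]
[-44.1 -35.5  33.8] [-0.55  0.04 -1.33]
```

View pics/lift.png

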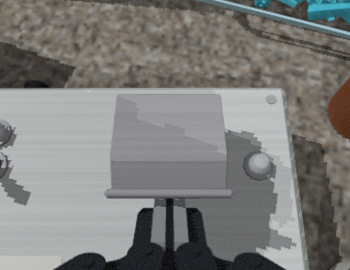

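The fingertip is under the lip, whose edge is at crop row 192 (cols 105–232). The guard is beginning to rise and the forces are about 1 N. I'll lift further, then lower onto the bat's side and push.

```bash
python3 - <<'E'
from g import *
def go(x,h,v=40,f=None):
    hit=move_l(tcp(x,h),max_speed=v,force_limit=f); o=get_obs(); print((x,h),hit,round(o["t"],2),P(o),o["contact_force"].round(1)); return hit
h=go(-42,50,25,7); pause(.2); cv2.imwrite("pics/up.png",capture("wrist")[60:330,150:500,::-1])
if not h:
    if not go(-39,24,25,6):
        go(-17,24,20,9)
        pause(.2); o=get_obs(); print(P(o),o["contact_force"].round(2))
cv2.imwrite("pics/push.png",capture("wrist")[60:330,150:500,::-1])
cv2.imwrite("pics/both.png",np.hstack([cv2.imread("pics/up.png"),cv2.imread("pics/push.png")]))
E
```

```text
(-42, 50) False 12.95 [-42.1 -35.6  50.1] [-0.7 -1.2  0.4]
(-39, 24) False 14.4 [-38.8 -35.4  24.2] [ 0.2  1.2 -1.9]
(-17, 24) True 14.96 [-32.4 -35.6  23.4] [-7.5 -1.9  6. ]
[-33.  -35.6  22.8] [-2.73 -1.5   1.86]
```

View pics/both.png

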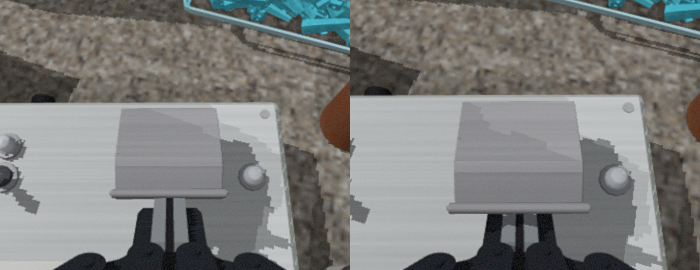

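The push stopped against something that also pushes the tool upward, (−7.5, +6) N. That means the tip is meeting the bat's end rather than its side, so it is too high. In both views the guard rides on the fingers (lip edge at crop rows 193 and 208). I'll back off, feel for the panel to calibrate height, then push lower.

```bash
python3 - <<'E'
from g import *
def go(x,h,v=40,f=None):
    hit=move_l(tcp(x,h),max_speed=v,force_limit=f); o=get_obs(); print((x,h),hit,round(o["t"],2),P(o),o["contact_force"].round(1)); return hit
go(-43,24,25,8); pause(.3); print(get_obs()["contact_force"].round(2))
hit=go(-43,8,12,4)
o=get_obs(); hb=P(o)[2]
go(-43,hb+4,15); pause(.2); print(get_obs()["contact_force"].round(2))
E
```

```text
(-43, 24) False 15.75 [-43.3 -35.4  23.9] [-0.5 -0.5  0. ]
[-1.25  0.96  0.72]
(-43, 8) True 17.02 [-43.1 -35.5  11.5] [-1.1 -1.   3.9]
(-43, np.float64(15.5)) False 17.56 [-43.2 -35.3  15.2] [-1.1  0.5 -0.4]
[-0.69 -0.26 -0.78]
```

```bash
python3 - <<'E'
from g import *
def go(x,h,v=40,f=None):
    hit=move_l(tcp(x,h),max_speed=v,force_limit=f); o=get_obs(); print((x,h),hit,round(o["t"],2),P(o),o["contact_force"].round(1),o["moment"].round(2)); return hit
go(-36,17,25,7)
for x in (-33,-31,-29,-27,-25):
    if go(x,17,15,8): break
    pause(.15); o=get_obs(); f=o["contact_force"]; print("   ",P(o),f.round(1))
    if np.linalg.norm(f)>11: break
E
```

```text
(-36, 17) False 18.19 [-35.5 -35.7  17.3] [-0.7 -0.7 -0.9] [-0.18  0.7  -0.01]
(-33, 17) False 18.54 [-32.9 -35.5  17. ] [ 0.3  0.2 -0. ] [-0.19  0.74  0.  ]
    [-33.  -35.5  17. ] [-0.3 -0.  -0.5]
(-31, 17) False 18.98 [-31.2 -35.4  16.8] [-1.2  0.1 -1.3] [-0.15  0.83 -0.  ]
    [-31.2 -35.4  16.8] [-1.3 -0.  -0.8]
(-29, 17) False 19.41 [-30.4 -35.4  15.9] [-5.3 -1.5  0.3] [-0.36  1.33 -0.05]
    [-30.3 -35.4  15.9] [-4.6 -1.9  0.4]
(-27, 17) False 19.84 [-28.8 -35.3  15.6] [-6.2 -2.   0.6] [-0.42  1.49 -0.02]
    [-28.8 -35.4  15.6] [-6.  -1.2  0.1]
(-25, 17) False 20.27 [-26.2 -35.3  16.1] [-5.1 -2.2  0.4] [-0.28  1.28 -0.05]
    [-26.2 -35.4  16.1] [-5.7 -1.   0.3]
```

The lower push is moving the bat with a steady 6 N or so. I'll carry on past the middle until it snaps.

```bash
python3 - <<'E'
from g import *
for x in (-23,-21,-19,-17):
    hit=move_l(tcp(x,17),max_speed=15,force_limit=8); pause(.15); o=get_obs(); f=o["contact_force"]; print(x,hit,round(o["t"],2),P(o),f.round(1))
    if hit or np.linalg.norm(f)>12: break
E
```

```text
-23 False 20.86 [-22.6 -35.5  17.3] [-0.5 -0.2 -0.3]
-21 False 21.29 [-20.9 -35.5  16.9] [-0.4 -0.9 -0.8]
-19 False 21.73 [-19.  -35.5  16.9] [-1.2  0.  -1.4]
-17 False 22.16 [-17.3 -35.5  16.7] [-1.  -1.  -0.5]
```

The force dropped to zero at x≈−23, so the toggle snapped over. I'll raise slightly to make sure the guard is well up, then draw back, clear out and look.

```bash
python3 - <<'E'
from g import *
def go(x,h,v=40,f=None):
    hit=move_l(tcp(x,h),max_speed=v,force_limit=f); o=get_obs(); print((x,h),hit,round(o["t"],2),P(o),o["contact_force"].round(1)); return hit
go(-24,26,25,7); pause(.1)
go(-42,20,35,7); go(-62,18,35,7); go(-85,22,40,7); go(-110,75,120); pause(.3)
cv2.imwrite("pics/end.png",cv2.resize(capture("wrist")[80:300,100:440,::-1],None,fx=2,fy=2)); print(get_obs()["t"])
E
```

```text
(-24, 26) False 22.77 [-23.9 -35.6  26.4] [-1.  -0.3 -0.5]
(-42, 20) False 23.56 [-42.1 -35.5  20. ] [-1.1 -0.6 -0.2]
(-62, 18) False 24.28 [-61.8 -35.7  18.3] [-0.7  0.8  0.3]
(-85, 22) False 25.02 [-84.9 -35.7  22.3] [ 0.6 -0.4  0.6]
(-110, 75) False 25.66 [-110.   -35.5   74.9] [ 1.1 -0.2 -0.4]
26.0083
```

View pics/end.png

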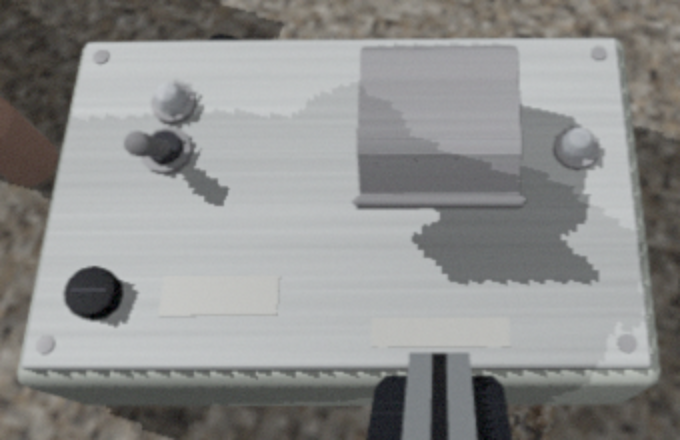

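The guard appears back down, with its lip at crop rows 195–208, and the light toggle and box look undisturbed. I'll confirm numerically by going back to the earlier hover pose and differencing against that picture.

```bash
python3 - <<'E'
from g import *
O0=np.array([634.,-43.6,0]); t=O0+R@np.array([35-100-11*s,-35.5,62+75-11*c])
move_l(t,max_speed=60); pause(.4)
b=cv2.cvtColor(capture("wrist"),cv2.COLOR_RGB2GRAY).astype(np.float32); a=cv2.imread("pics/h_raw.png",0).astype(np.float32)
for n,(y0,y1,x0,x1) in dict(guard=(105,205,265,375),lip=(180,200,270,370),light=(125,200,155,220),box=(100,250,110,270),vial=(225,295,440,520)).items():
    A,B=a[y0:y1,x0:x1],b[y0:y1,x0:x1]; sh,r=cv2.phaseCorrelate(A,B,cv2.createHanningWindow((x1-x0,y1-y0),cv2.CV_32F)); print(n,np.round(sh,2),round(r,2),"diff",abs(A-B).mean().round(1),(abs(A-B)>30).sum())
o=get_obs(); print(o["t"],o["contact_force"].round(1))
E
```

```text
guard [ 0.57 -1.75] 0.38 diff 8.8 789
lip [ 0.61 -1.03] 1.04 diff 6.7 78
light [ 0.06 -1.22] 0.98 diff 8.3 353
box [ 0.05 -1.66] 1.03 diff 2.4 345
vial [ 1.18 -2.1 ] 1.03 diff 10.3 463
26.7167 [-0.9  0.5 -0.9]
```

```bash
python3 - <<'E'
from g import *
o=get_obs(); im=capture("wrist"); b=cv2.cvtColor(im,cv2.COLOR_RGB2GRAY).astype(np.float32); a=cv2.imread("pics/h_raw.png",0).astype(np.float32)
b=cv2.warpAffine(b,np.float32([[1,0,0],[0,1,1.4]]),(640,400))
d=(b-a)[105:215,265:425]; print(np.round(d.reshape(11,10,16,10).mean((1,3))).astype(int))
# lip-edge row profile at some columns, before/after (aligned)
for x in (290,320,350): print(x,a[182:200,x-3:x+4].mean(1).astype(int),b[182:200,x-3:x+4].mean(1).astype(int))
E
```

```text
[[  6   5   3   2   3   4   3   3   2   7   9   9  12   7  11  -2]
 [  1   0   1   1   1   1   1   1   1  -1   1   1   1   3   8   1]
 [ -6  -7  -3   0   0   0   0   0   0  -1   1   1   0   1   8   3]
 [  0   1  -5  -4   0   0   0   1   0  -3  -5   0   0   1   7  -2]
 [  1   1   1  -6  -4   0   0   1   1   1  -1  -6  -6   1   7  -4]
 [  1   2   0   0  -5  -9  -5  -2   0   3   0  -1  -3  -8   6   9]
 [  0   1   0   0   0   0  -3  -9  -9  -7 -10  -2  -2  -1   3   9]
 [  0   2   0   0   0   0   1   1   1  -1  -1 -10 -13   1   1  12]
 [  1   1   1   1   0   0   0   1   1   2   0   1  -3  -9  -2  11]
 [  0   1   1   4   4   4   1   0   1   1   0   0  -2   0  -3   9]
 [  0   0   0   0   3   0   0   0   1   0   0  -4  -2   0   0  11]]
290 [103 103 102 103 104 116 138 125 141 142 133 119  93  84 159 185 184 183] [105 103 102 103 105 125 134 135 139 140 132 115  90  98 154 185 184 183]
320 [104 102 103 103 103 115 139 121 138 143 137 124  96  77 120 140 140 138] [104 103 104 104 106 126 131 132 140 141 134 116  91  93 130 151 150 144]
350 [103 103 103 103 103 116 139 121 138 144 138 126 100  79 109 111 110 109] [104 103 104 104 111 130 131 132 141 141 136 119  94  92 105 110 109 109]
```

The lip edge matches its earlier profile to a fraction of a pixel, so the guard is shut. The other differences are only the arm's shadow edge. I'll back away a little and hand in.

```bash
python3 - <<'E'
from g import *
move_l(tcp(-120,130),max_speed=100); pause(.3); print(get_obs()["t"]); print(job_done())
E
```

```text
27.8
the job is handed in; nothing more can be done
None
```

I handed the job in at 27.8 s: I lifted the guard, pushed the covered toggle over (I felt the snap as the force dropped, but never saw the toggle itself), and the last picture shows the guard shut and the box and uncovered toggle unmoved.

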